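# Dispense the grinding balls through the right hole of the dial

### The arm

A 7-joint arm with a two-finger parallel gripper is mounted at the origin on a cart in front of the work surface, level with it; the furniture and walls round the work are solid. World frame = base frame: x ahead of the robot, y to its left, z up, the work surface at z = 0. Lengths are in m, angles in rad, forces in N, time in s.
With the tool pointing down it reaches from about 0.4 to 0.875 m from the base axis. Payload 19.3 kg.
Tool frame: the origin (TCP) lies at the very end of the fingers, on their centre line; the grasp point (between the pads) lies 19 mm behind it; z points along the fingers, y is the direction in which the jaws open and shut (so a half turn about z gives the same grasp; the last joint's range is limited). The gripper opens to 85 mm and grips with 20 to 120 N. Pads are 22 mm wide; open, the fingers measure 114 mm over their backs; the gripper's body (76 mm by 85 mm) begins 54 mm behind the grasp point. The pads swing forward as they close: fully open they stand 13 mm farther back than shut.
Start: joints at [-1.394, 0.521, -0.036, 1.599, 0.021, 1.021, -0.113], TCP at [0.153, 0.606, 0.231] pointing down, gripper open.
Joint ranges: [-2.91, 2.91], [-0.3, 2.13], [-1.5, 1.42], [0.17, 2.43], [-1.26, 4.41], [0.16, 1.93], [-2.52, 2.52]. Speed limits (rad/s): [1.89, 1.89, 2.39, 2.39, 3.01, 3.01, 3.01].

### API

Orientations are given as [roll, pitch, yaw] about the fixed x, y, z axes, in that order (R = Rz(yaw) Ry(pitch) Rx(roll)).
In Python, from workcell import telemetry, imaging, ticket gives the robot as it stands.
- The arm moves only by the tool carry_out, never from a script. Its argument "series" is a list of rows, each a list of 7 numbers: the shift along the tool's x, y, z in m, then the turn, a rotation vector about the tool's x, y, z in rad, then the closure in counts, from 0 (fully open) to 255 (shut). In form: [[tx, ty, tz, ax, ay, az, jaw], ...]. A call has 1 to 10 rows; each row is the pose to reach, as a shift and turn from the pose commanded when the call began, along the tool's axes at that moment; what a row does not reach only later rows make up. A row lasts 1/8 s, in which the tool goes at most 62.5 mm and 10.7 degrees, less where a joint would pass 70% of its speed; a pose out of reach is approached as far as the arm can. A call with a gripper value outside its range is refused whole. The fingers move at their own pace and stop on an object; "force" is the grip in N (left out, the last holds). Time passes only in rows, so rows that repeat a pose let the fingers close. It gives the time, the measured TCP pose, the force and the opening at its end, in the units of the state.
- telemetry.observe(): the state, without advancing time (a new reading comes with each control period).
- imaging.grab_frame(name): name is "scene" or "side" or "wrist"; returns (picture, depth): 480x640x3 uint8, blue, green, red; 480x640 float32, m along the optical axis (not along the pixel's ray), 0 where there is no reading.
- imaging.camera_info(name): a dict with "mtx" (3x3 intrinsics, pixels), "extrinsics" (4x4, takes a point from camera to world coordinates); the wrist camera has in their place "hand_eye" (4x4, takes a point from camera to tool coordinates, whose origin is the TCP and whose axes are the flange's). Camera axes: x right, y down, z forward; pixel columns grow to the right and rows downward; lengths in m; the calibration is good to about 2 mm. A picture is of the moment at which its call begins: read the wrist's pose just before it. camera_info takes no time and is no camera call.
- ticket.job_done(): hands the job in, once; it reports no verdict.
The state is a dict: "clock": time; "qpos": joint angles; "qd": joint speeds; "joint_efforts": joint torques, N m; "position": TCP position; "tool_rot": TCP orientation; "force": force on the tool from outside, world axes, zero at the start; "moment": the same for the moment, N m; "grip_width": finger opening in m.
Only numpy, scipy, OpenCV 4.12 (cv2) and the standard library are available. Lean on these libraries where they do the work, as an engineer would, in place of code of your own. Each camera call takes 0.05 s, during which the arm holds its last target.

### The job

Turn the dial on top of the ball dispenser by its knob until the middle-sized of its three holes, the smallest that the steel balls fit through, stands over the outlet at the dispenser's marked pouring side. Then tip the canister over with its side crank, with the dial left at that hole, so that all three balls roll out into the white dish, and let go.

Things in the scene. Friction and masses are not known exactly. Their poses are not given: they have to be found in the camera images.
- dial_grip (a point): Knob of the dial: upright black bar 20 mm long, 10 mm wide, 30 mm high on the centre of the flat bare-metal dial (disc, 82 mm diameter, 4 mm thick) that tops the clear canister. The point lies on the dial's axis, 18 mm above the dial's face, 12 mm below the bar's top. x: along the bar's length, -x towards the middle hole; z: the dial's axis (up while the canister is upright).
- middle_hole (a point): Centre of the middle-sized of the dial's three round holes (22 mm wide; the balls measure 14 mm), on the dial's upper face, 22 mm from its axis, off one end of the knob bar. Seen from above, the large hole (28 mm) lies a quarter turn counter-clockwise of it round the dial, the small one (9 mm) a quarter turn clockwise.
- dial (a joint): Dial angle, rad, growing counter-clockwise seen from above. 0: middle hole exactly over the outlet, the bar in line with the pouring direction; +1.57: small hole over the outlet; -1.57: large hole. Stops at +-1.75; starts between 0.8 and 1.4. Stays where it is left (friction 0.06 N m).
- outlet (a point): Centre of the canister's single outlet, 28 mm wide, in the fixed plate just under the dial, 22 mm from the axis on the pouring side; a small dark block at the dial's edge marks it. It tips with the canister.
- pivot (a point): Middle of the canister's level pivot, on the canister's axis, 112 mm above the worktop. Fixed to the stand: -x is the pouring direction (level, roughly towards the robot), y lies along the pivot axis, z up. Canister: clear, 69 mm diameter, 90 mm high, with two clear inner walls 18 mm apart that guide the balls. The stand: base plate 200 x 124 mm, two metal cheeks that reach 51 mm to either side and 15 mm above the pivot.
- canister (a joint): Tipping angle of the canister about the pivot, rad: 0 upright, growing as its top goes over in the pouring direction, stop at 2.2 (36 degrees past lying on its side; the balls then roll out by themselves within about 2 s). Stays where it is left (friction 0.25 N m, about 6 N at the crank).
- crank_grip (a point): Middle of the crank's grip: fixed level black bar, 12 mm diameter, 62 mm long, parallel to the pivot axis, 97 mm from the canister's axis on the pivot's -y side, 45 mm from the pivot axis; it turns with the canister. Upright: 44 mm above and 8 mm behind (+x of) the pivot; at the stop: 40 mm in front of it and 20 mm below.
- dish (a point): White porcelain dish fixed in the stand's base on the pouring side, below the tipped outlet: round, 98 mm wide outside and 91 mm inside at the rim, which is 38 mm above the worktop. This point is the centre of its inner floor, 12 mm above the worktop.
- ball_a_center (a point): one of three identical bare steel balls, 14 mm diameter, mass about 12 g; this point is its centre. At the start all three lie on the floor of the clear canister, inside it; at the end it shall lie in the dish.
- ball_b_center (a point): one of three identical bare steel balls, 14 mm diameter, mass about 12 g; this point is its centre. At the start all three lie on the floor of the clear canister, inside it; at the end it shall lie in the dish.
- ball_c_center (a point): one of three identical bare steel balls, 14 mm diameter, mass about 12 g; this point is its centre. At the start all three lie on the floor of the clear canister, inside it; at the end it shall lie in the dish.

How it is judged:
By the outcome, as a careful person would: the job done as asked, in the order asked, and still so for the second after the job is handed in, with the robot touching nothing.
It also fails if it takes over 45 s, if anything falls off the work surface, if the arm or the gripper's body presses on something with over 40 N, if the wrist force passes 120 N, or if a joint passes its speed limit or range.

## Working session

There is one attempt and no reset: what is moved stays moved. The work goes in short steps, Python scripts to look and compute and a tool call to move; the robot and the scene stay as the last step left them, time stands still between calls to the robot, and variables do not carry over. Pictures are saved under pics/ and viewed, and the job is handed in when it is done.

Besides the shell and the picture viewer there is one more tool, called as name(argument=value, ...) on one line, values as JSON. carry_out: Moves the arm, as the interface text tells. Its arguments: {"type":"object","properties":{"series":{"type":"array"},"force":{"type":"number"}},"required":["series"]}

```bash
mkdir -p pics; ls
python3 - <<'E'
from workcell import telemetry, imaging
import cv2,numpy as np
s=telemetry.observe();print(s)
for n in("scene","side","wrist"):
    p,d=imaging.grab_frame(n);cv2.imwrite(f"pics/{n}0.png",p);np.save(f"pics/{n}0.npy",d)
    i=imaging.camera_info(n);print(n,{k:np.round(np.array(v),4).tolist() if not isinstance(v,str) else v for k,v in i.items()})
E
```

```text
pics
{'clock': 0.0, 'qpos': array([-1.39422463,  0.52202145, -0.03631431,  1.59997685,  0.02120044,
        1.02109604, -0.11278041]), 'qd': array([ 9.93700520e-04,  3.99356357e-04, -4.76789985e-04,  5.69935972e-05,
        2.03384823e-03, -1.38321764e-03, -2.20285854e-04]), 'joint_efforts': array([ 1.03193397e-03, -9.27142024e+01,  1.98038064e+00, -3.69919574e+01,
        1.79157243e-02,  8.51655233e-03,  1.45423130e-06]), 'position': array([0.15263504, 0.60574259, 0.2307324 ]), 'tool_rot': array([-3.14047924e+00,  8.57841083e-05,  2.89481894e+00]), 'force': array([-0.67341725, -0.01102643, -0.08992453]), 'moment': array([-0.02312942, -0.01594754,  0.00929511]), 'grip_width': 0.08547421483437062}
scene {'mtx': [[461.9812, 0.0, 317.7187], [0.0, 461.9812, 244.7805], [0.0, 0.0, 1.0]], 'extrinsics': [[0.8854, -0.2274, 0.4054, 0.1155], [-0.4647, -0.4105, 0.7845, -0.6121], [-0.012, -0.883, -0.4692, 0.5275], [0.0, 0.0, 0.0, 1.0]]}
side {'mtx': [[514.8929, 0.0, 322.8959], [0.0, 514.8929, 243.5272], [0.0, 0.0, 1.0]], 'extrinsics': [[0.9739, -0.059, 0.219, 0.2821], [-0.2255, -0.3535, 0.9078, -0.7162], [0.0238, -0.9336, -0.3576, 0.4403], [0.0, 0.0, 0.0, 1.0]]}
wrist {'mtx': [[339.3225, 0.0, 322.9942], [0.0, 339.3225, 239.2728], [0.0, 0.0, 1.0]], 'hand_eye': [[-0.0001, -0.9607, -0.2777, 0.0705], [1.0, 0.0002, -0.0008, 0.0003], [0.0009, -0.2777, 0.9607, -0.1416], [0.0, 0.0, 0.0, 1.0]]}
```

View pics/scene0.png

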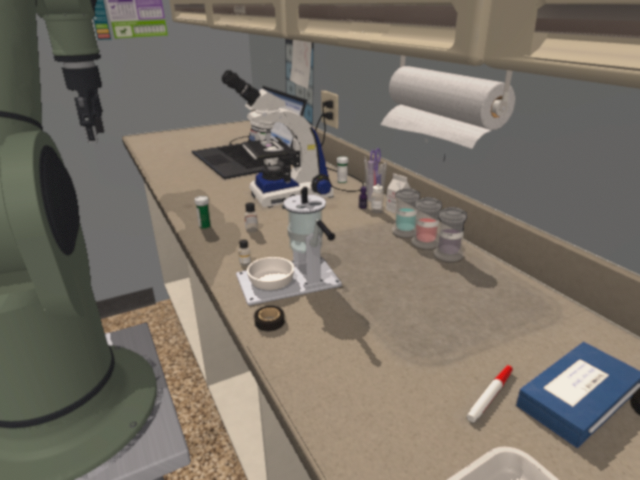

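View pics/side0.png

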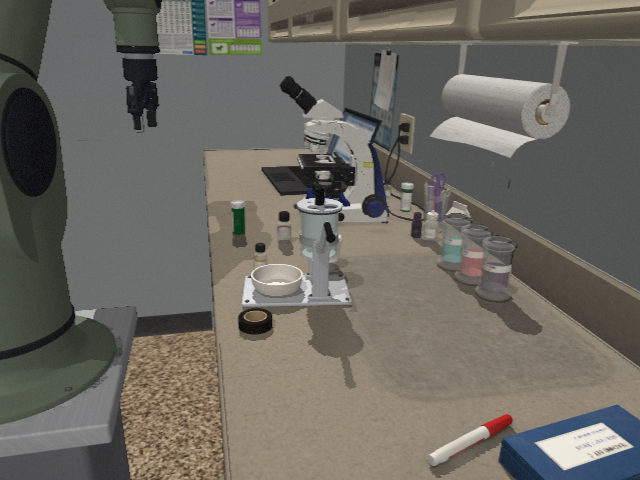

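View pics/wrist0.png

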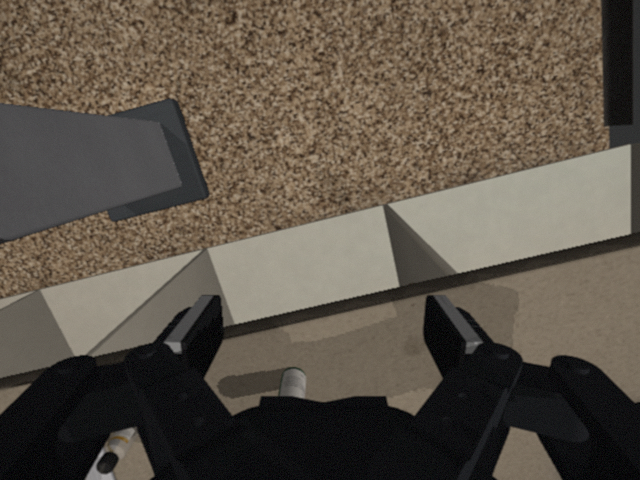

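The dispenser stands at about (315,240) in both fixed views. The dish is on the left, towards the robot, and the crank is nearer the camera. I'll enlarge it.

Run:
```python
import cv2
a=cv2.imread('pics/scene0.png')[180:305,230:350];b=cv2.imread('pics/side0.png')[165:315,235:360]
cv2.imwrite('pics/sc0c.png',cv2.resize(a,None,fx=4.8,fy=4.8,interpolation=2))
cv2.imwrite('pics/si0c.png',cv2.resize(b,None,fx=4,fy=4,interpolation=2))
```

```text
(no output)
```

View pics/sc0c.png

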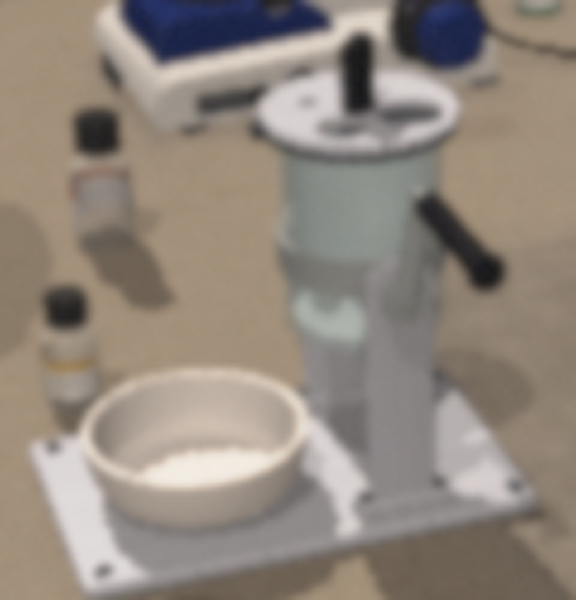

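View pics/si0c.png

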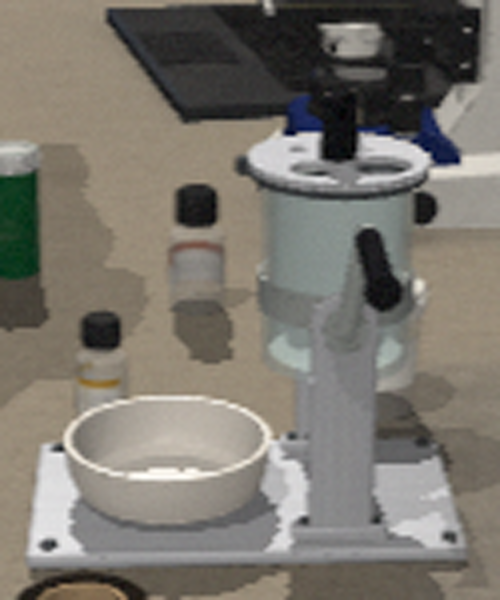

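```bash
cat > h.py <<'E'
import numpy as np,cv2
from workcell import telemetry, imaging
from scipy.spatial.transform import Rotation as R
def cam(n):
    i=imaging.camera_info(n);K=np.array(i['mtx'])
    if n=='wrist':
        s=telemetry.observe();T=np.eye(4);T[:3,:3]=R.from_euler('xyz',s['tool_rot']).as_matrix();T[:3,3]=s['position'];E=T@np.array(i['hand_eye'])
    else:E=np.array(i['extrinsics'])
    return K,E
def ray(n,u,v,c=None):
    K,E=c or cam(n);d=E[:3,:3]@np.linalg.solve(K,[u,v,1.]);return E[:3,3],d
def tri(l):
    A=np.zeros((3,3));b=np.zeros(3);rs=[ray(*x) for x in l]
    for o,d in rs:
        d=d/np.linalg.norm(d);P=np.eye(3)-np.outer(d,d);A+=P;b+=P@o
    p=np.linalg.solve(A,b);return p,[np.linalg.norm(np.cross(p-o,d/np.linalg.norm(d))) for o,d in rs]
def onz(n,u,v,z,c=None):
    o,d=ray(n,u,v,c);return o+d*(z-o[2])/d[2]
def proj(n,p,c=None):
    K,E=c or cam(n);q=K@(E[:3,:3].T@(np.array(p)-E[:3,3]));return q[:2]/q[2]
E
python3 - <<'E'
from h import *
np.set_printoptions(precision=4,suppress=True)
sc=lambda u,v:('scene',u/4.8+230,v/4.8+180)
si=lambda u,v:('side',u/4+235,v/4+165)
print('dial',tri([sc(358,112),si(340,162)]))
print('dish',tri([sc(195,422),si(168,438)]))
print('dishz',onz(*sc(195,422),.038),onz(*si(168,438),.038))
print('crank end',tri([sc(488,270),si(386,292)]),'inner',tri([sc(428,204),si(369,242)]))
print('plate', [onz(*x,.008) for x in (si(28,562),si(467,562),si(440,437),si(45,440),sc(90,590),sc(537,503),sc(30,440))])
d=np.load('pics/scene0.npy');print(d[203,298:312])
E
```

```text
dial (array([0.4847, 0.1558, 0.1701]), [np.float64(0.0010984432254028383), np.float64(0.00109844322540278)])
dish (array([0.4077, 0.1684, 0.0347]), [np.float64(0.00017962683579354812), np.float64(0.0001796268357935001)])
dishz [0.4059 0.1634 0.038 ] [0.4065 0.1608 0.038 ]
crank end (array([0.4754, 0.0291, 0.1547]), [np.float64(0.0006726794365126124), np.float64(0.0006726794365126705)]) inner (array([0.4837, 0.0925, 0.1537]), [np.float64(0.0006585954519726515), np.float64(0.0006585954519727204)])
plate [array([0.3358, 0.1057, 0.008 ]), array([0.5279, 0.0703, 0.008 ]), array([0.5518, 0.2034, 0.008 ]), array([0.3548, 0.2345, 0.008 ]), array([0.3352, 0.1084, 0.008 ]), array([0.5264, 0.0771, 0.008 ]), array([0.3521, 0.2323, 0.008 ])]
[0.9112 0.9099 0.9101 0.9108 0.9103 0.9083 0.     0.9062 0.9095 0.9105
 0.9162 0.9234 0.9214 0.9212]
```

Run:
```python
from h import *
np.set_printoptions(precision=2,suppress=True,linewidth=200)
H=np.zeros((22,22))
for n in('scene','side'):
    d=np.load(f'pics/{n}0.npy');K,E=cam(n);v,u=np.mgrid[:480,:640];m=d>0
    p=np.stack([(u-K[0,2])/K[0,0]*d,(v-K[1,2])/K[1,1]*d,d],-1)[m]@E[:3,:3].T+E[:3,3]
    m=(p[:,2]<.9)&(p[:,0]>.2)&(p[:,0]<1.3)&(p[:,1]>-.2)&(p[:,1]<.9);p=p[m]
    ix=((p[:,0]-.2)/.05).astype(int).clip(0,21);iy=((p[:,1]+.2)/.05).astype(int).clip(0,21)
    np.maximum.at(H,(ix,iy),p[:,2])
print('rows x from .2 step .05; cols y from -.2');print(H)
```

```text
rows x from .2 step .05; cols y from -.2
[[0.   0.   0.   0.   0.   0.   0.   0.   0.   0.   0.   0.   0.   0.   0.52 0.53 0.53 0.   0.   0.   0.   0.  ]
 [0.   0.   0.   0.   0.   0.   0.   0.   0.   0.   0.   0.   0.   0.   0.   0.   0.   0.   0.   0.   0.   0.  ]
 [0.   0.   0.   0.   0.02 0.02 0.01 0.01 0.01 0.   0.   0.   0.   0.08 0.08 0.   0.   0.   0.   0.   0.   0.  ]
 [0.   0.   0.   0.   0.02 0.02 0.04 0.04 0.04 0.06 0.   0.   0.   0.08 0.08 0.   0.   0.   0.   0.   0.   0.  ]
 [0.   0.   0.   0.   0.   0.01 0.18 0.18 0.04 0.   0.   0.   0.07 0.   0.   0.   0.   0.   0.   0.   0.   0.  ]
 [0.   0.   0.   0.   0.16 0.16 0.21 0.21 0.05 0.   0.   0.   0.08 0.   0.   0.37 0.36 0.36 0.   0.   0.   0.  ]
 [0.   0.   0.   0.   0.   0.01 0.18 0.18 0.07 0.07 0.   0.   0.   0.   0.16 0.37 0.37 0.36 0.   0.   0.02 0.02]
 [0.52 0.52 0.52 0.53 0.53 0.53 0.53 0.53 0.53 0.53 0.53 0.53 0.53 0.54 0.54 0.54 0.55 0.55 0.55 0.56 0.56 0.56]
 [0.   0.45 0.52 0.52 0.52 0.52 0.52 0.5  0.5  0.5  0.5  0.5  0.   0.   0.49 0.5  0.5  0.5  0.49 0.   0.02 0.02]
 [0.   0.   0.   0.   0.   0.   0.   0.   
[... 727 characters left out ...]
 0.   0.   0.   0.  ]
 [0.   0.   0.   0.   0.   0.   0.   0.   0.   0.   0.   0.   0.   0.   0.   0.   0.   0.   0.   0.   0.   0.  ]
 [0.   0.   0.   0.   0.   0.   0.   0.   0.   0.   0.   0.   0.   0.   0.   0.   0.   0.   0.   0.   0.   0.  ]
 [0.   0.   0.   0.   0.   0.   0.   0.   0.   0.   0.   0.   0.   0.   0.   0.   0.   0.   0.   0.   0.   0.  ]
 [0.   0.   0.   0.   0.   0.   0.   0.   0.   0.   0.   0.   0.   0.   0.   0.   0.   0.   0.   0.   0.   0.  ]
 [0.   0.   0.   0.   0.   0.   0.   0.   0.   0.   0.   0.   0.   0.   0.   0.   0.   0.   0.   0.   0.   0.  ]
 [0.   0.   0.   0.   0.   0.   0.   0.   0.   0.   0.   0.   0.   0.   0.   0.   0.   0.   0.   0.   0.   0.  ]]
```

carry_out(series=[[-0.04,-0.03,-0.02,0,0,0,0],[-0.09,-0.07,-0.04,0,0,0,0],[-0.14,-0.11,-0.05,0,0,0,0],[-0.19,-0.15,-0.05,0,0,0,0],[-0.24,-0.19,-0.05,0,0,0,0],[-0.29,-0.23,-0.05,0,0,0,0],[-0.34,-0.27,-0.05,0,0,0,0],[-0.39,-0.31,-0.05,0,0,0,0],[-0.43,-0.34,-0.05,0,0,0,0],[-0.447,-0.355,-0.05,0,0,0,0]])

```text
clock: 1.4
position: [0.501, 0.1492, 0.2812]
tool_rot: [-3.141, 0.001, 2.891]
force: [0.2, 0.5, -0.6]
grip_width: 0.0853
```

Run:
```python
from h import *
s=telemetry.observe();print({k:np.round(v,4) for k,v in s.items()})
K,E=cam('wrist');p,d=imaging.grab_frame("wrist");np.savez('pics/w1.npz',d=d,K=K,E=E)
cv2.imwrite('pics/w1.png',p)
```

```text
{'clock': np.float64(1.4), 'qpos': array([-0.553 ,  0.3076,  0.1907,  1.8148, -0.0661,  1.0254,  0.9833]), 'qd': array([ 0.2788,  0.0931,  0.0496, -0.12  , -0.0537,  0.0397,  0.3824]), 'joint_efforts': array([  0.1716, -70.2399,   6.4639, -36.7403,   0.4432,  -0.1337,
        -0.1126]), 'position': array([0.501 , 0.1492, 0.2812]), 'tool_rot': array([-3.1408e+00,  5.0000e-04,  2.8908e+00]), 'force': array([ 0.1594,  0.5483, -0.5535]), 'moment': array([ 0.048 ,  0.0324, -0.0301]), 'grip_width': np.float64(0.0853)}
```

View pics/w1.png

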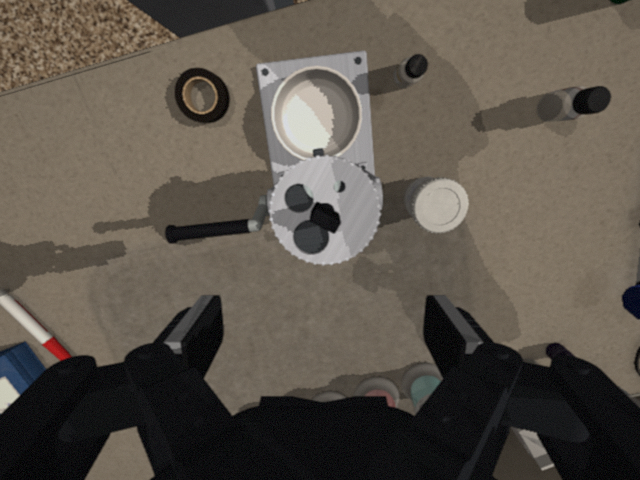

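Run:
```python
from h import *
np.set_printoptions(precision=4,suppress=True)
z=np.load('pics/w1.npz');d=z['d'];c=(z['K'],z['E'])
def P(u,v):
    K,E=c;q=np.linalg.solve(K,[u,v,1.])*d[v,u];return E[:3,:3]@q+E[:3,3]
for n,u,v in(('jar',437,205),('jar',425,200),('dial',345,230),('dial',330,180),('dial',290,225),('dish floor',318,120),('crank',210,230),('knob',325,212),('bottle',415,66),('block',318,152)):print(n,P(u,v))
p=cv2.imread('pics/w1.png')
cv2.imwrite('pics/w1c.png',cv2.resize(p[135:275,245:395],None,fx=4,fy=4,interpolation=2))
cv2.imwrite('pics/w1d.png',cv2.resize(p[45:255,150:390],None,fx=3,fy=3,interpolation=2)[:600])
```

```text
jar [0.5255 0.2672 0.068 ]
jar [0.5173 0.2559 0.0673]
dial [0.4995 0.1668 0.174 ]
dial [0.4606 0.1649 0.1717]
dial [0.4854 0.1275 0.1743]
dish floor [0.4088 0.1666 0.0112]
crank [0.4764 0.0623 0.1605]
knob [0.4771 0.1568 0.2003]
bottle [0.3869 0.2708 0.058 ]
block [0.4391 0.1614 0.1739]
```

View pics/w1c.png

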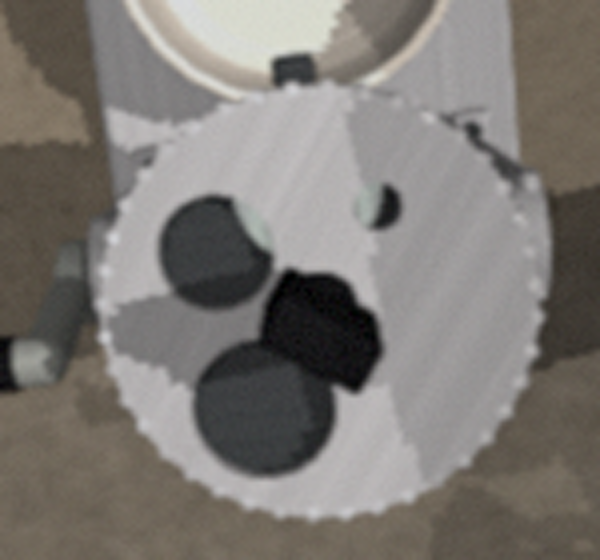

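View pics/w1d.png

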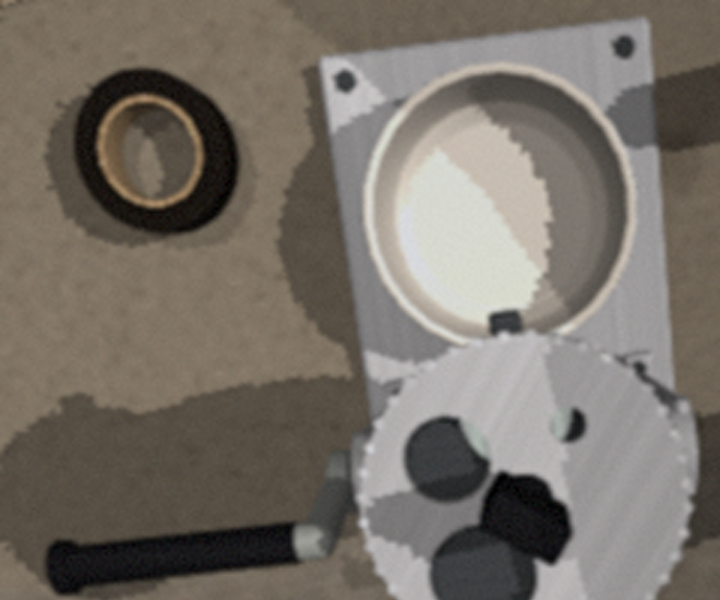

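Run:
```python
from h import *
np.set_printoptions(precision=4,suppress=True)
z=np.load('pics/w1.npz');c=(z['K'],z['E'])
f=lambda u,v,zz:onz('wrist',u/4+245,v/4+135,zz,c)[:2]
Z=.172
m,l,s,b=f(216,252,Z),f(265,408,Z),f(380,207,Z),f(294,68,.170)
ed=[f(*x,Z-.001) for x in((100,300),(545,300),(320,518),(318,83),(165,150),(480,150),(480,455),(165,455))]
A=np.array([[2*e[0],2*e[1],1] for e in ed]);r=np.linalg.lstsq(A,[e@e for e in ed],rcond=None)[0];ctr=r[:2];print('ctr',ctr,'R',np.sqrt(r[2]+ctr@ctr))
ctr2=(l+s)/2;print('ctr2',ctr2,'sep l-s',np.linalg.norm(l-s),'r m',np.linalg.norm(m-ctr2))
C=(ctr+ctr2)/2
ang=lambda p:np.degrees(np.arctan2(*(p-C)[::-1]))
print('mid',ang(m),'large-90',ang(l)-90,'small+90',ang(s)+90,'block',ang(b))
e=lambda u,v,zz:onz('wrist',u/3+150,v/3+45,zz,c)[:2]
x=e(62,565,.158)-e(300,541,.158);print('crank dir',np.degrees(np.arctan2(*x[::-1]))+90, e(62,565,.156),e(300,541,.156))
x=e(320,57,.008)-e(645,18,.008);print('plate front',np.degrees(np.arctan2(*x[::-1]))+90)
x=e(372,430,.008)-e(320,57,.008);print('plate side',np.degrees(np.arctan2(*x[::-1])),e(320,57,.008),e(645,18,.008))
d=e(500,203,.038);print('dish',d,np.degrees(np.arctan2(*(C-d)[::-1])),C)
```

```text
ctr [0.4837 0.1557] R 0.041784635792725296
ctr2 [0.4831 0.1556] sep l-s 0.04408255839683071 r m 0.02241191106607329
mid -133.89534873910688 large-90 -134.21935973554366 small+90 226.95828311686546 block 172.21899238413917
crank dir -8.463051956326993 [0.4719 0.0285] [0.4815 0.0932]
plate front -8.225942637439005
plate side -8.684431423992908 [0.3351 0.1156] [0.3523 0.2346]
dish [0.4029 0.1672] -8.138394681979804 [0.4834 0.1556]
```

carry_out(series=[[0.006,0,0.005,0,0,-0.18,0],[0.012,0,0.01,0,0,-0.36,0],[0.0164,-0.0007,0.015,0,0,-0.54,0],[0.0164,-0.0007,0.02,0,0,-0.72,0],[0.0164,-0.0007,0.025,0,0,-0.9,0],[0.0164,-0.0007,0.03,0,0,-1.058,0],[0.0164,-0.0007,0.04,0,0,-1.058,0],[0.0164,-0.0007,0.05,0,0,-1.058,0],[0.0164,-0.0007,0.055,0,0,-1.058,0],[0.0164,-0.0007,0.055,0,0,-1.058,0]])

```text
clock: 2.7
position: [0.4832, 0.1559, 0.2259]
tool_rot: [3.141, -0.001, -2.331]
force: [0.5, 0.3, 0.1]
grip_width: 0.0855
```

Run:
```python
from h import *
s=telemetry.observe();print({k:np.round(v,4) for k,v in s.items()})
K,E=cam('wrist');p,d=imaging.grab_frame("wrist");np.savez('pics/w2.npz',d=d,K=K,E=E)
cv2.imwrite('pics/w2.png',p)
```

```text
{'clock': np.float64(2.7), 'qpos': array([-0.4113,  0.3429, -0.0225,  1.9098,  0.0098,  0.8898,  1.9424]), 'qd': array([ 0.0028, -0.0083,  0.0006, -0.0095,  0.    ,  0.0077,  0.0064]), 'joint_efforts': array([-2.28000e-02, -7.03119e+01,  1.55760e+00, -3.31417e+01,
        2.00000e-02, -2.33500e-01, -6.63000e-02]), 'position': array([0.4832, 0.1559, 0.2259]), 'tool_rot': array([ 3.1414e+00, -7.0000e-04, -2.3313e+00]), 'force': array([0.4619, 0.2946, 0.1457]), 'moment': array([ 0.0027, -0.0051, -0.0164]), 'grip_width': np.float64(0.0855)}
```

View pics/w2.png

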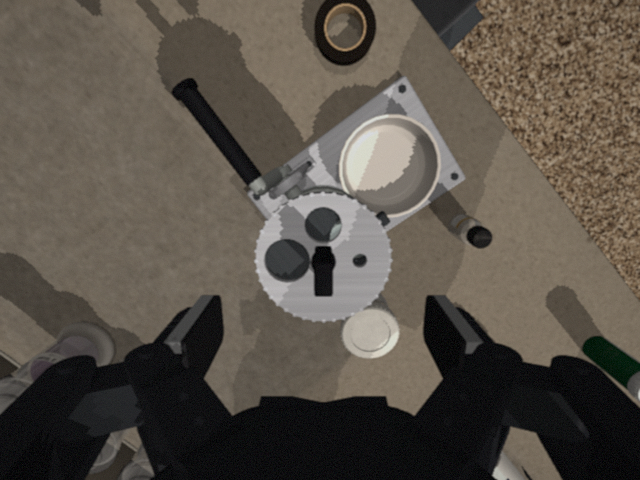

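The knob bar is now vertical at (323,272), centred between the fingers, with the middle hole straight above it at (323,224). Next I descend and grip.

carry_out(series=[[0,0,0.015,0,0,0,0],[0,0,0.03,0,0,0,0],[0,0,0.04,0,0,0,0],[0,0,0.04,0,0,0,80],[0,0,0.04,0,0,0,140],[0,0,0.04,0,0,0,200],[0,0,0.04,0,0,0,255],[0,0,0.04,0,0,0,255],[0,0,0.04,0,0,0,255]], force=25)

```text
clock: 3.88
position: [0.4834, 0.156, 0.1866]
tool_rot: [-3.142, 0.0, -2.33]
force: [-2.5, 0.6, 6.5]
grip_width: 0.0094
```

Run:
```python
from h import *
s=telemetry.observe();print({k:np.round(v,4) for k,v in s.items()})
p,d=imaging.grab_frame("wrist");cv2.imwrite('pics/w3.png',p)
p,d=imaging.grab_frame("side");cv2.imwrite('pics/s3.png',cv2.resize(p[120:320,220:400],None,fx=3,fy=3,interpolation=2))
```

```text
{'clock': np.float64(3.875), 'qpos': array([-0.4098,  0.3954, -0.0246,  1.9503,  0.0131,  0.7957,  1.9403]), 'qd': array([ 0.0004,  0.0004, -0.0004,  0.0017,  0.0004, -0.0003, -0.0014]), 'joint_efforts': array([ 5.29700e-01, -7.11935e+01,  2.26300e+00, -3.02848e+01,
        2.64500e-01, -5.86300e-01, -3.30000e-02]), 'position': array([0.4834, 0.156 , 0.1866]), 'tool_rot': array([-3.1415e+00,  4.0000e-04, -2.3303e+00]), 'force': array([-2.4916,  0.6437,  6.4888]), 'moment': array([0.0493, 0.4541, 0.0317]), 'grip_width': np.float64(0.0094)}
```

View pics/s3.png

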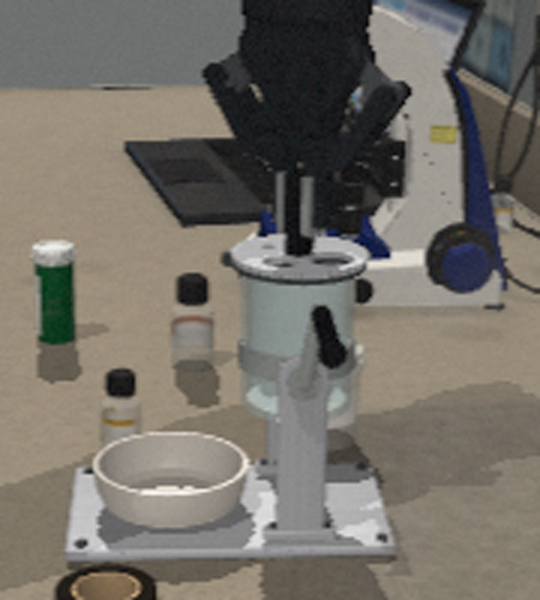

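View pics/w3.png

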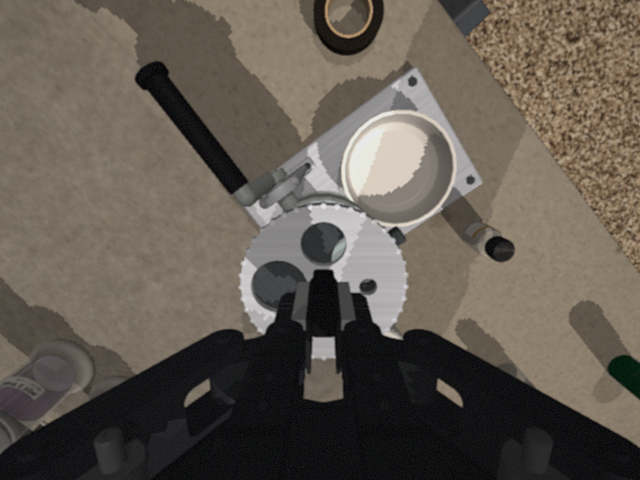

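The knob is gripped at a width of 9.4 mm, with the fingertips above the dial. Now I turn it clockwise by 0.955 rad.

carry_out(series=[[0,0,0,0,0,0.1,255],[0,0,0,0,0,0.24,255],[0,0,0,0,0,0.4,255],[0,0,0,0,0,0.56,255],[0,0,0,0,0,0.7,255],[0,0,0,0,0,0.82,255],[0,0,0,0,0,0.92,255],[0,0,0,0,0,0.956,255],[0,0,0,0,0,0.956,255],[0,0,0,0,0,0.956,255]])

```text
clock: 5.22
position: [0.4837, 0.1551, 0.1866]
tool_rot: [-3.141, 0.001, 2.996]
force: [0.7, -6.2, 6.3]
grip_width: 0.0093
```

Run:
```python
from h import *
s=telemetry.observe();print({k:np.round(v,4) for k,v in s.items()})
K,E=cam('wrist');p,d=imaging.grab_frame("wrist");np.savez('pics/w4.npz',d=d,K=K,E=E)
cv2.imwrite('pics/w4.png',p)
cv2.imwrite('pics/w4c.png',cv2.resize(p[190:370,225:425],None,fx=3,fy=3,interpolation=2))
```

```text
{'clock': np.float64(5.225), 'qpos': array([-0.5901,  0.4034,  0.2114,  1.9595, -0.1149,  0.7896,  1.111 ]), 'qd': array([ 0.0013,  0.0006, -0.0004,  0.0026,  0.0011,  0.0003,  0.0019]), 'joint_efforts': array([-2.95300e+00, -6.97405e+01,  2.36980e+00, -3.01166e+01,
       -1.22590e+00, -4.76800e-01,  3.40000e-02]), 'position': array([0.4837, 0.1551, 0.1866]), 'tool_rot': array([-3.141e+00,  9.000e-04,  2.996e+00]), 'force': array([ 0.6573, -6.1768,  6.304 ]), 'moment': array([-1.2963, -0.0976, -0.0447]), 'grip_width': np.float64(0.0093)}
```

View pics/w4c.png

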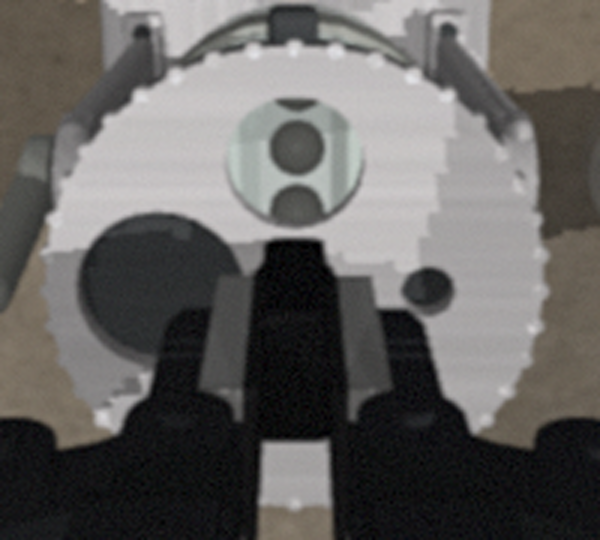

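The middle hole (294,160 in the crop) is lined up with the dark block (294,25), and balls are visible through it. I'll open the jaws, rise, and move over to the crank while turning the tool.

carry_out(series=[[0,0,0,0,0,0,0],[0,0,0,0,0,0,0],[0,0,0,0,0,0,0],[0,0,-0.03,0,0,0,0],[0,0,-0.06,0,0,0,0],[-0.003,-0.03,-0.06,0,0,0.18,0],[-0.006,-0.06,-0.06,0,0,0.36,0],[-0.008,-0.09,-0.06,0,0,0.54,0],[-0.008,-0.1,-0.06,0,0,0.72,0],[-0.008,-0.1,-0.06,0,0,0.9,0]])

```text
clock: 6.52
position: [0.4767, 0.0549, 0.2464]
tool_rot: [3.141, 0.0, 2.089]
force: [0.8, 0.6, -0.5]
grip_width: 0.0858
```

carry_out(series=[[0,0,0,0,0,0.18,0],[0,0,0,0,0,0.36,0],[0,0,0,0,0,0.54,0],[0,0,0,0,0,0.67,0],[0,0,0,0,0,0.67,0],[0,0,0,0,0,0.67,0]])

```text
clock: 7.28
position: [0.4768, 0.0559, 0.2463]
tool_rot: [3.142, -0.0, 1.43]
force: [-0.3, -0.9, 0.8]
grip_width: 0.0852
```

Run:
```python
from h import *
s=telemetry.observe();print({k:np.round(v,4) for k,v in s.items()})
K,E=cam('wrist');p,d=imaging.grab_frame("wrist");np.savez('pics/w5.npz',d=d,K=K,E=E)
cv2.imwrite('pics/w5.png',p)
```

```text
{'clock': np.float64(7.275), 'qpos': array([-0.7231,  0.3172,  0.6089,  1.9749, -0.2268,  0.9163, -0.139 ]), 'qd': array([ 0.0054, -0.0013,  0.0009, -0.0022, -0.001 ,  0.0007, -0.0083]), 'joint_efforts': array([-4.09700e-01, -5.73738e+01,  8.71330e+00, -3.35595e+01,
       -3.50000e-03,  2.90000e-03, -1.30100e-01]), 'position': array([0.4768, 0.0559, 0.2463]), 'tool_rot': array([ 3.1416, -0.    ,  1.4301]), 'force': array([-0.2857, -0.9155,  0.8193]), 'moment': array([-0.0045,  0.0387,  0.0021]), 'grip_width': np.float64(0.0852)}
```

View pics/w5.png

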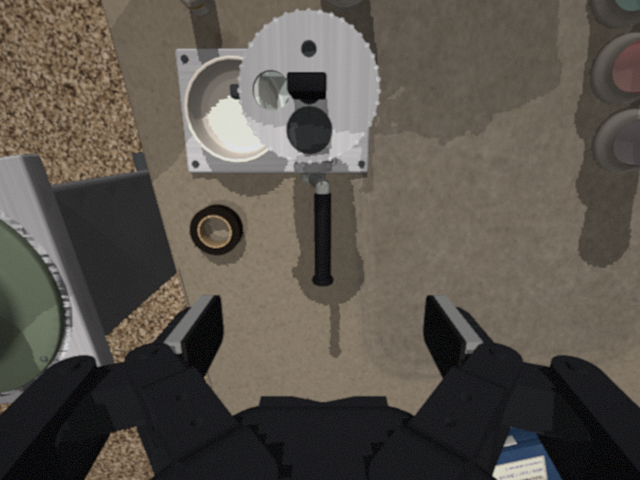

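The crank bar runs at column 323, rows 190–280, centred between the jaws. The middle hole still sits beside the block (235,90). Now I descend and grip the crank lightly.

carry_out(series=[[0,0,0.03,0,0,0,0],[0,0,0.06,0,0,0,0],[0,0,0.09,0,0,0,0],[0,0,0.105,0,0,0,0],[0,0,0.107,0,0,0,100],[0,0,0.107,0,0,0,160],[0,0,0.107,0,0,0,220],[0,0,0.107,0,0,0,255],[0,0,0.107,0,0,0,255]], force=20)

```text
clock: 8.45
position: [0.4765, 0.056, 0.1397]
tool_rot: [-3.141, -0.0, 1.427]
force: [-5.5, 0.1, 8.9]
grip_width: 0.011
```

Run:
```python
from h import *
s=telemetry.observe();print({k:np.round(v,4) for k,v in s.items()})
p,d=imaging.grab_frame("side");cv2.imwrite('pics/s6.png',cv2.resize(p[120:320,220:400],None,fx=3,fy=3,interpolation=2))
```

```text
{'clock': np.float64(8.45), 'qpos': array([-0.6226,  0.483 ,  0.5059,  2.0777, -0.3726,  0.6686, -0.0125]), 'qd': array([-0.    ,  0.0011,  0.0008, -0.001 ,  0.0001,  0.0006, -0.001 ]), 'joint_efforts': array([ 6.38000e-01, -6.56712e+01,  1.08259e+01, -2.59891e+01,
        2.04000e-02, -1.69090e+00, -1.21000e-02]), 'position': array([0.4765, 0.056 , 0.1397]), 'tool_rot': array([-3.1409e+00, -5.0000e-04,  1.4270e+00]), 'force': array([-5.4818,  0.0612,  8.9214]), 'moment': array([0.1731, 1.1005, 0.024 ]), 'grip_width': np.float64(0.011)}
```

View pics/s6.png

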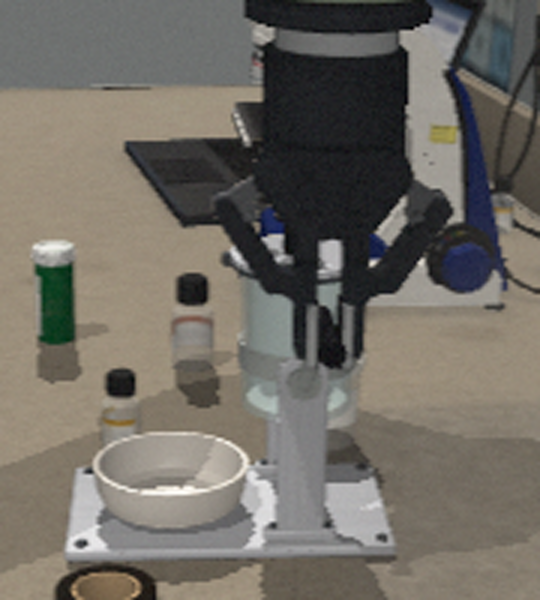

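carry_out(series=[[0,-0.0049,-0.0006,0,0,0,255],[0,-0.0098,-0.0007,0,0,0,255],[0,-0.0147,-0.0002,0,0,0,255],[0,-0.0195,0.0008,0,0,0,255],[0,-0.0242,0.0023,0,0,0,255],[0,-0.0286,0.0044,0,0,0,255],[0,-0.0329,0.0069,0,0,0,255],[0,-0.0368,0.0098,0,0,0,255],[0,-0.0404,0.0132,0,0,0,255],[0,-0.0436,0.0169,0,0,0,255]])

```text
clock: 9.75
position: [0.4354, 0.0621, 0.1232]
tool_rot: [3.138, -0.001, 1.427]
force: [8.1, -1.6, 4.6]
grip_width: 0.0114
```

Run:
```python
from h import *
s=telemetry.observe();print({k:np.round(v,4) for k,v in s.items()})
p,d=imaging.grab_frame("side");cv2.imwrite('pics/s7.png',cv2.resize(p[120:320,220:400],None,fx=3,fy=3,interpolation=2))
p,d=imaging.grab_frame("wrist");cv2.imwrite('pics/w7.png',p)
```

```text
{'clock': np.float64(9.75), 'qpos': array([-0.656 ,  0.4571,  0.4888,  2.189 , -0.3907,  0.5739, -0.0228]), 'qd': array([ 0.0095,  0.0254, -0.0465,  0.0755, -0.048 , -0.1055,  0.0241]), 'joint_efforts': array([-1.38490e+00, -6.10662e+01,  7.74990e+00, -1.68293e+01,
        4.14000e-02,  2.85980e+00, -1.19700e-01]), 'position': array([0.4354, 0.0621, 0.1232]), 'tool_rot': array([ 3.1376e+00, -1.0000e-03,  1.4266e+00]), 'force': array([ 8.0655, -1.6434,  4.6038]), 'moment': array([-0.345 , -1.8366, -0.0157]), 'grip_width': np.float64(0.0114)}
```

View pics/s7.png

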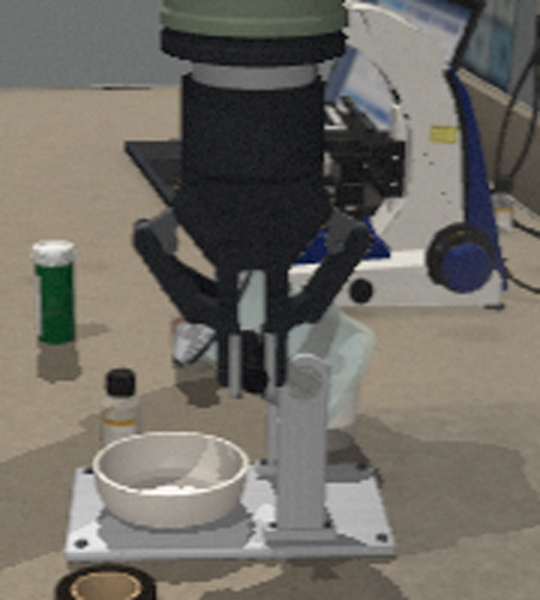

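View pics/w7.png

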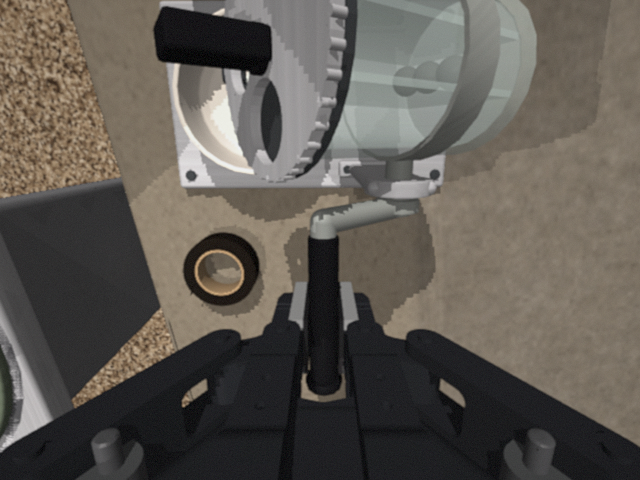

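The canister follows: it is about 63° over, the dial hasn't turned, and the balls are in a row inside at (405–455,80). Continuing the arc.

carry_out(series=[[0,-0.0027,0.0041,0,0,0,255],[0,-0.005,0.0084,0,0,0,255],[0,-0.0068,0.013,0,0,0,255],[0,-0.0081,0.0177,0,0,0,255],[0,-0.0089,0.0226,0,0,0,255],[0,-0.0091,0.0275,0,0,0,255],[0,-0.0088,0.0324,0,0,0,255],[0,-0.0079,0.0372,0,0,0,255],[0,-0.0066,0.0419,0,0,0,255],[0,-0.0062,0.0435,0,0,0,255]])

```text
clock: 11.1
position: [0.4252, 0.0634, 0.0785]
tool_rot: [-3.137, 0.0, 1.428]
force: [-13.6, 4.3, 4.3]
grip_width: 0.0112
```

Run:
```python
from h import *
s=telemetry.observe();print({k:np.round(v,4) for k,v in s.items()})
p,d=imaging.grab_frame("side");cv2.imwrite('pics/s8.png',cv2.resize(p[120:320,220:400],None,fx=3,fy=3,interpolation=2))
p,d=imaging.grab_frame("wrist");cv2.imwrite('pics/w8.png',p)
```

```text
{'clock': np.float64(11.1), 'qpos': array([-0.5923,  0.5334,  0.4005,  2.2296, -0.4652,  0.4616,  0.0374]), 'qd': array([ 0.0233,  0.0233, -0.0252,  0.0018, -0.0163, -0.0237,  0.0168]), 'joint_efforts': array([ 2.55350e+00, -6.81129e+01,  1.26209e+01, -2.36356e+01,
        2.48900e-01, -3.95120e+00, -1.57000e-02]), 'position': array([0.4252, 0.0634, 0.0785]), 'tool_rot': array([-3.1370e+00,  1.0000e-04,  1.4276e+00]), 'force': array([-13.6371,   4.2944,   4.2997]), 'moment': array([ 0.7946,  2.6219, -0.03  ]), 'grip_width': np.float64(0.0112)}
```

View pics/s8.png

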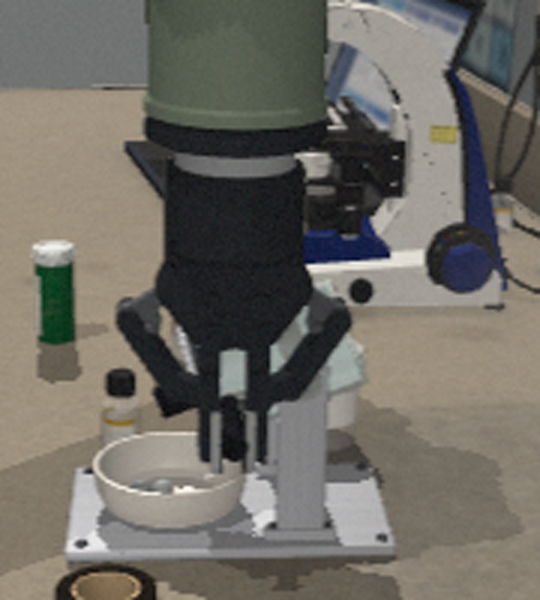

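View pics/w8.png

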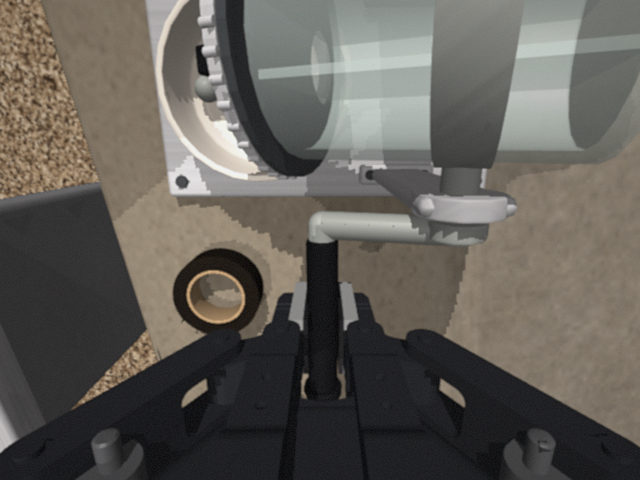

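At least one ball is already in the dish (160,487). I'll finish the last few millimetres to the stop and wait.

carry_out(series=[[0,0.0008,0.002,0,0,0,255],[0,0.0015,0.004,0,0,0,255],[0,0.0015,0.004,0,0,0,255],[0,0.0015,0.004,0,0,0,255],[0,0.0015,0.004,0,0,0,255],[0,0.0015,0.004,0,0,0,255],[0,0.0015,0.004,0,0,0,255],[0,0.0015,0.004,0,0,0,255],[0,0.0015,0.004,0,0,0,255],[0,0.0015,0.004,0,0,0,255]])

```text
clock: 12.45
position: [0.4262, 0.0633, 0.0744]
tool_rot: [-3.136, 0.0, 1.428]
force: [-13.9, 5.0, -2.9]
grip_width: 0.0107
```

carry_out(series=[[0,0,0,0,0,0,255],[0,0,0,0,0,0,255],[0,0,0,0,0,0,255],[0,0,0,0,0,0,255],[0,0,0,0,0,0,255],[0,0,0,0,0,0,255]])

```text
clock: 13.2
position: [0.4261, 0.0632, 0.0744]
tool_rot: [-3.136, 0.0, 1.428]
force: [-13.9, 4.6, -2.5]
grip_width: 0.0112
```

Run:
```python
from h import *
s=telemetry.observe();print({k:np.round(v,4) for k,v in s.items()})
p,d=imaging.grab_frame("side");a=cv2.resize(p[220:310,230:340],None,fx=5,fy=5,interpolation=2);cv2.imwrite('pics/s9.png',a)
p,d=imaging.grab_frame("scene");cv2.imwrite('pics/c9.png',cv2.resize(p[210:310,230:345],None,fx=5,fy=5,interpolation=2))
```

```text
{'clock': np.float64(13.2), 'qpos': array([-0.5844,  0.5426,  0.3922,  2.2283, -0.471 ,  0.4541,  0.0432]), 'qd': array([ 0.0005,  0.0001, -0.    , -0.0015,  0.0007, -0.0005, -0.001 ]), 'joint_efforts': array([ 2.86760e+00, -7.20246e+01,  1.35078e+01, -2.48910e+01,
        2.95200e-01, -4.10280e+00, -1.15000e-02]), 'position': array([0.4261, 0.0632, 0.0744]), 'tool_rot': array([-3.1360e+00,  4.0000e-04,  1.4278e+00]), 'force': array([-13.8831,   4.5858,  -2.5248]), 'moment': array([0.9474, 2.5822, 0.0033]), 'grip_width': np.float64(0.0112)}
```

View pics/s9.png

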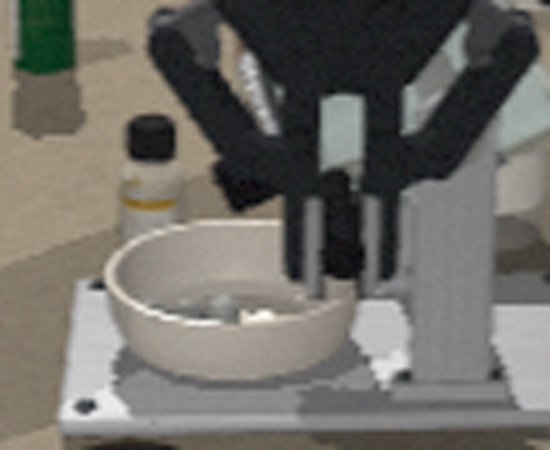

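View pics/c9.png

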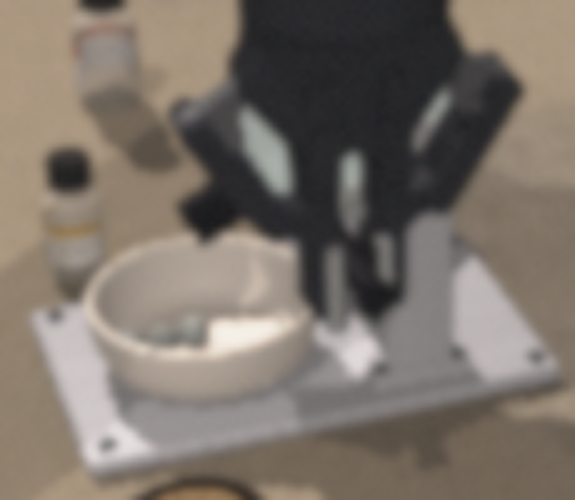

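carry_out(series=[[0,0,0,0,0,0,0],[0,0,0,0,0,0,0],[0,0,0,0,0,0,0],[0,0,-0.02,0,0,0,0],[0,0,-0.06,0,0,0,0],[0,0,-0.11,0,0,0,0],[0,0,-0.16,0,0,0,0],[0,0,-0.21,0,0,0,0],[0,0,-0.22,0,0,0,0],[0,0,-0.22,0,0,0,0]])

```text
clock: 14.55
position: [0.429, 0.063, 0.295]
tool_rot: [3.141, -0.001, 1.427]
force: [0.5, 0.3, -0.5]
grip_width: 0.0855
```

Run:
```python
from h import *
s=telemetry.observe();print({k:np.round(v,4) for k,v in s.items()})
p,d=imaging.grab_frame("side");a=cv2.resize(p[190:310,230:360],None,fx=5,fy=5,interpolation=2);cv2.imwrite('pics/s10.png',a)
p,d=imaging.grab_frame("wrist");cv2.imwrite('pics/w10.png',p)
```

```text
{'clock': np.float64(14.55), 'qpos': array([-0.8882,  0.1571,  0.6935,  2.0154, -0.1195,  1.0073, -0.2804]), 'qd': array([ 0.011 ,  0.0333, -0.0095,  0.0281, -0.0084, -0.019 ,  0.0084]), 'joint_efforts': array([ -0.4916, -44.2819,   5.2786, -38.436 ,   0.3517,   0.5683,
        -0.3258]), 'position': array([0.429, 0.063, 0.295]), 'tool_rot': array([ 3.1410e+00, -1.0000e-03,  1.4273e+00]), 'force': array([ 0.5232,  0.3355, -0.4767]), 'moment': array([-0.0535, -0.033 ,  0.024 ]), 'grip_width': np.float64(0.0855)}
```

View pics/s10.png

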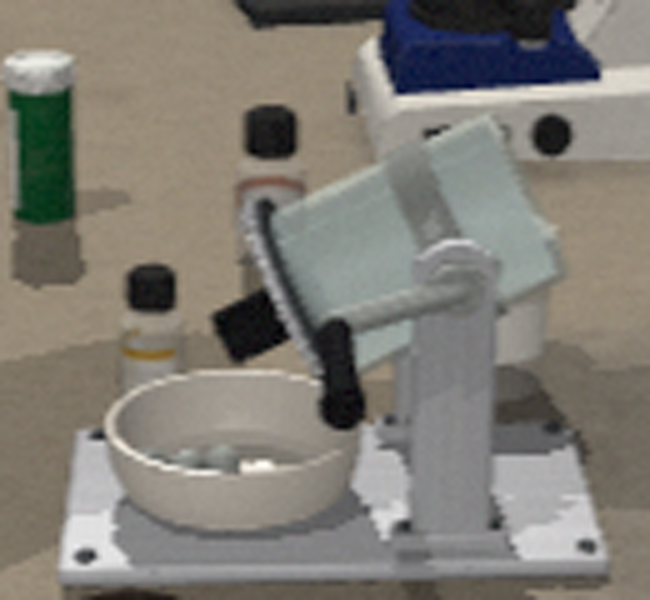

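View pics/w10.png

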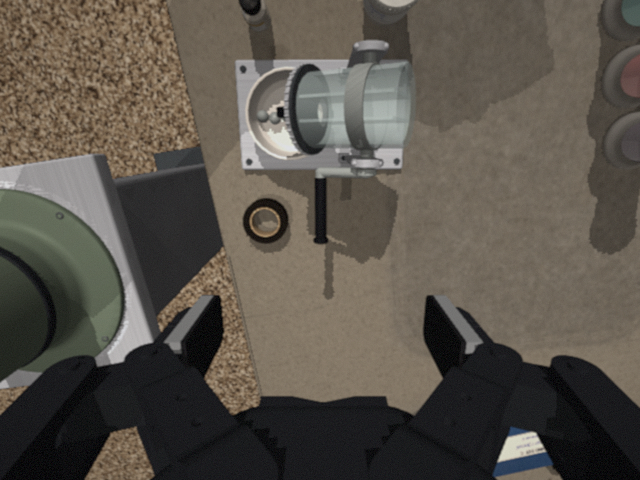

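Run:
```python
from h import *
p=cv2.imread('pics/w10.png');cv2.imwrite('pics/w10c.png',cv2.resize(p[50:180,230:420],None,fx=4.2,fy=4.2,interpolation=2))
q,d=imaging.grab_frame("scene");cv2.imwrite('pics/c10.png',cv2.resize(q[210:310,230:345],None,fx=6,fy=6,interpolation=2))
```

```text
(no output)
```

View pics/w10c.png

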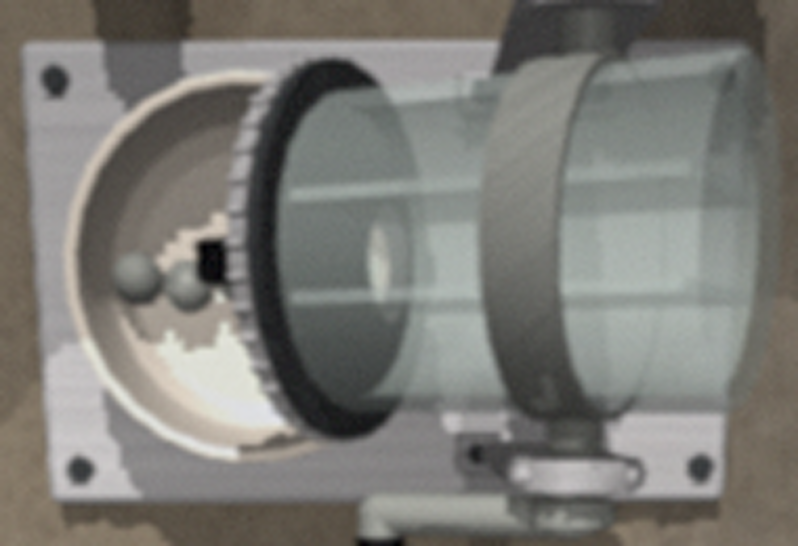

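View pics/c10.png

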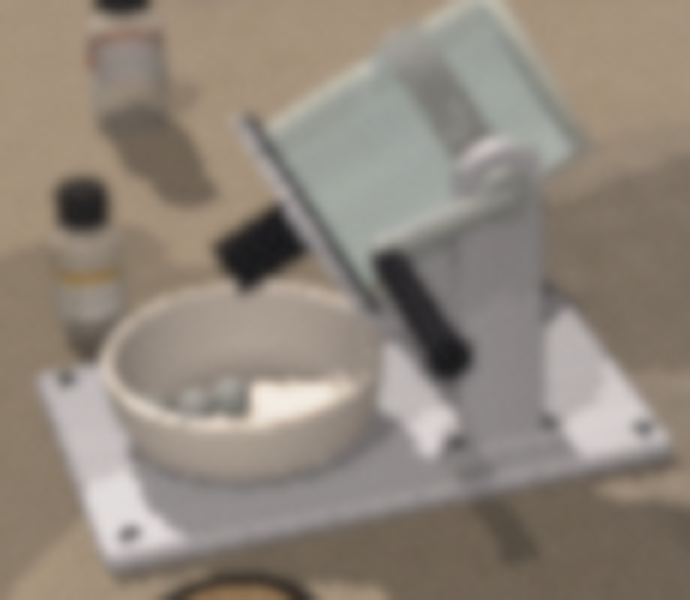

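carry_out(series=[[0.01,-0.003,0,0,0,-0.17,0],[0.02,-0.006,0,0,0,-0.34,0],[0.03,-0.01,0,0,0,-0.51,0],[0.045,-0.015,0,0,0,-0.68,0],[0.06,-0.02,0,0,0,-0.85,0],[0.075,-0.025,0,0,0,-1.02,0],[0.09,-0.03,0,0,0,-1.19,0],[0.093,-0.03,0,0,0,-1.36,0],[0.093,-0.03,0,0,0,-1.53,0],[0.093,-0.03,0,0,0,-1.57,0]])

```text
clock: 15.95
position: [0.4124, 0.1588, 0.2937]
tool_rot: [-3.14, -0.002, 3.0]
force: [-0.2, -0.2, -0.5]
grip_width: 0.0854
```

Run:
```python
from h import *
s=telemetry.observe();print({k:np.round(v,4) for k,v in s.items()})
p,d=imaging.grab_frame("wrist");cv2.imwrite('pics/w11.png',p)
```

```text
{'clock': np.float64(15.95), 'qpos': array([-0.8587,  0.1583,  0.4079,  1.9885, -0.0734,  1.011 ,  1.0129]), 'qd': array([ 0.0304, -0.0024, -0.0321,  0.0008,  0.0058,  0.0003,  0.2536]), 'joint_efforts': array([-3.13000e-01, -4.84887e+01,  3.05770e+00, -3.66808e+01,
        2.71000e-02,  1.15000e-02,  8.70000e-01]), 'position': array([0.4124, 0.1588, 0.2937]), 'tool_rot': array([-3.14e+00, -1.60e-03,  3.00e+00]), 'force': array([-0.2357, -0.1768, -0.516 ]), 'moment': array([ 0.0309, -0.0337,  0.0134]), 'grip_width': np.float64(0.0854)}
```

View pics/w11.png

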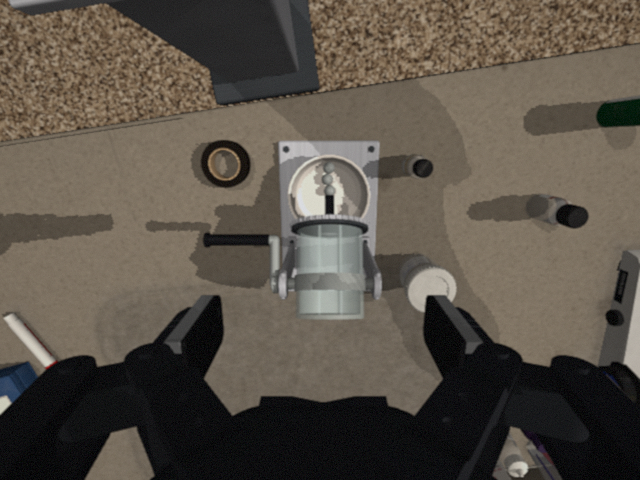

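Run:
```python
from h import *
p=cv2.imread('pics/w11.png');cv2.imwrite('pics/w11c.png',cv2.resize(p[140:325,265:395],None,fx=3.2,fy=3.2,interpolation=2))
# crank bar: inner/outer end from side (s10, x5 offset 230,190) and scene (c10, x6 offset 230,210)
print(tri([('side',340/5+230,408/5+190),('scene',447/6+230,355/6+210)]),tri([('side',335/5+230,335/5+190),('scene',392/6+230,262/6+210)]))
```

```text
(array([0.42297711, 0.03595176, 0.0974614 ]), [np.float64(0.0002912010970380823), np.float64(0.0002912010970380902)]) (array([0.43185603, 0.09351716, 0.09903904]), [np.float64(0.00024703711045278545), np.float64(0.0002470371104527493)])
```

View pics/w11c.png

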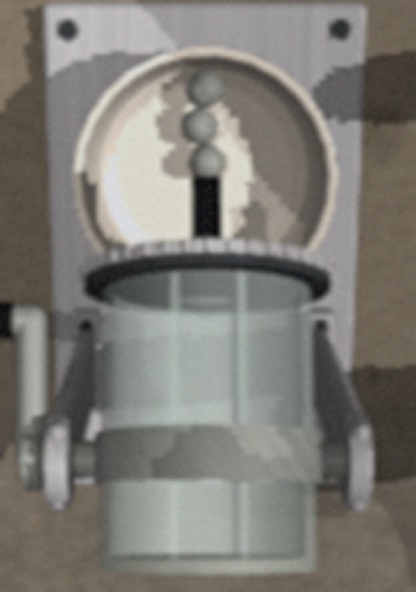

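All three balls lie in the dish at (205,87), (200,125) and (208,160) in the crop. The knob is still in line with the pouring direction, the canister is empty, and the gripper is clear of everything. Handing in.

```bash
python3 -c "
from workcell import ticket
print(ticket.job_done())"
```

```text
the job is handed in; nothing more can be done
None
```

The job is handed in: all three balls are in the white dish. I turned the dial about 0.955 rad clockwise by its knob, so the middle hole stood over the outlet. I then gripped the crank lightly, tipped the canister over, let go and moved the gripper clear. It took about 16 s of the 45 s.

**Last checks:**
- **Balls and dial:** the final wrist picture showed three balls in the dish and an empty canister. The knob was still in line with the pouring direction.
- **Forces:** the readings I took after each move never exceeded about 16 N at the wrist.

**Disagreement:** I can't say for certain that the canister reached its stop at 2.2 rad. The arm's position at the end of the tip puts it there, but measuring the crank in the two fixed cameras gives about 2.07 rad. The difference is a few millimetres at the crank, about the accuracy of reading it from the pictures. I left it there because all the balls were already out.

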